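# Clamp a plate in the drill jig with the push-and-turn spring plunger

### The job

Slide the aluminium plate lengthwise into the channel of the blue drill jig, under the raised clamp, until its end meets the end stop. Then push the red spring clamp knob down along its sloping axis to its stop, firmly but without forcing it so hard that its overload release gives way, and only then, still holding it down there, turn it clockwise, so that it stays latched and holds the plate when you let go. Do not knock the other things on the bench about.

Things in the scene. Friction and masses are not known exactly. Their poses are not given: they have to be found in the camera images.
- jig: Drill jig, fixed: blue base 110 x 110 x 20 mm; origin at centre of underside, z up. Channel along its y, centred on x = 0: rest pads 28 mm high between rails 56 mm apart (tops 38 mm, flared at the mouth), open at the -y face (y = -55 mm; a steel lead-in ramp juts 18 mm from it), closed at y = +50 mm by a blue cheek 95 mm high, 12 mm thick. At home 55 mm of the plate stick out.
- end_stop (a point): Point on the end stop (the cheek's inner face) at channel centre and rest pad height: jig frame (0, 50, 28) mm, axes as the jig's. The home plate's origin is 80 mm to the -y side of it.
- plate: Loose aluminium plate 50 (x) x 160 (y) x 8 (z) mm with two dark spots, about 0.17 kg; origin at centre of underside; either end may go first. It starts lying on the wooden riser, both ends overhanging it.
- riser: Fixed wooden block 36 (x) x 90 (y) x 20 (z) mm under the plate at the start; origin at centre of underside.
- knob_grip (a point): Centre of the red knob's grip bar: 52 mm long (point x), 12 thick (y), 22 high (z = plunger axis, up out of the clamp). The bar stands on a black round skirt, diameter 62 mm, upper face 11 mm below this point: fingers closed on the bar can push on it with their tips. The point moves and turns with the knob.
- plunger (a joint): Push of the clamp plunger along its axis, m: 0 raised, 0.016 at its stop. Spring (7 N raised, 17 N at the stop with a plate in) and damper resist. Brass pin and cams (bayonet) let it turn freely only within 0.0005 of the stop; latched it springs back to about 0.010 and stays, else to 0.
- guide (a joint): Overload release of the clamp, m: its dark guide tube stays at 0 under a working push, gives way along the axis under more than about 35 N against the stop, and has been forced beyond 0.003 (about 55 N).
- knob (a joint): Turn of the knob, clockwise seen from above it, rad: 0 = start, free to rise; beyond 0.8 = over the latch pocket; 1.2 = end of turn.
- foot: Rubber foot of the clamp, 12 mm in diameter, on its own spring. Origin on the plunger axis at the lower end of the dark guide tube, over jig y = +20 mm. The axis slopes 25 degrees in the jig's x-z plane: the push goes down and to the jig's +x, the knob leans to -x. Raised, the foot clears the home plate by 7 mm (43 mm above the bench); the rest of the clamp is higher.
Things that resemble listed ones, but are neither listed nor needed, are in the scene too. Of the things shaped like the jig, the blue one is meant.

How it is judged:
On the way, in this order (a step that is already met when the one before it is completed fails the run):
1. the plate lies in the channel against the end stop, the clamp still raised (x of plate in the frame of end_stop between -0.006 and 0.006 m and y of plate in the frame of end_stop between -0.085 and -0.076 m and z of plate in the frame of end_stop between -0.003 and 0.003 m and angle between the y axis of plate and the y axis of jig, either way round below 0.1 rad and value of joint plunger below 0.004 m), for 0.2 s.
2. the plunger is pushed down to its stop with the plate in place (x of plate in the frame of end_stop between -0.006 and 0.006 m and y of plate in the frame of end_stop between -0.085 and -0.076 m and z of plate in the frame of end_stop between -0.003 and 0.003 m and angle between the y axis of plate and the y axis of jig, either way round below 0.1 rad and value of joint plunger above 0.015 m), for 0.05 s.
At the end, for the whole second after the job is handed in: The plate rests flat on the jig's pads, its end within 5 mm of the end stop; the clamp is latched (plunger beyond 0.008 m, knob turned more than 0.75 rad) and its foot presses the plate with more than 1 N; robot clear of everything (x of plate in the frame of end_stop between -0.006 and 0.006 m and y of plate in the frame of end_stop between -0.085 and -0.076 m and z of plate in the frame of end_stop between -0.003 and 0.003 m and angle between the y axis of plate and the y axis of jig, either way round below 0.1 rad and value of joint plunger above 0.008 m and value of joint knob above 0.75 rad and contact force between foot and plate above 1 N and linear speed of plate below 0.01 m/s); the robot touches nothing.
It fails at once if the knob is turned (0.25 to 0.6 rad) while it is not down at its stop (plunger short of 0.014 m) (value of joint knob between 0.25 and 0.6 rad and value of joint plunger below 0.014 m).
It fails at once if the clamp is forced: pushed so hard on its stop (over about 55 N) that the overload release gives by more than 3 mm (value of joint guide above 0.003 m).
It fails at once if another thing on the bench is shifted by more than 25 mm or overturned (distance of any of socket, piston, oil, bolt, screwdriver, wrench, can from where it was at the start of the episode above 0.025 m or angle between any of socket, piston, oil, bolt, can's own z axis and vertical above 0.5 rad).
It also fails if it takes over 67 s, if anything falls off the work surface, if the arm or the gripper's body presses on something with over 40 N, if the wrist force passes 120 N, or if a joint passes its speed limit or range.

### The arm

A 6-joint arm with a two-finger parallel gripper is mounted at the origin on the work surface. World frame = base frame: x ahead of the robot, y to its left, z up, the work surface at z = 0. Lengths are in m, angles in rad, forces in N, time in s.
With the tool pointing down it reaches from about 0.275 to 0.825 m from the base axis. Payload 4.9 kg.
Tool frame: the origin (TCP) lies midway between the tips of the shut fingers; the grasp point (between the pads) lies 19 mm behind it (grip_point_offset is the distance from the TCP to the grasp point, in m); z points along the fingers, x is the direction in which the jaws open and shut, and the axes are right-handed (so a half turn about z gives the same grasp; the last joint's range is limited). The gripper opens to 85 mm and grips with 20 to 120 N. Pads are 22 mm wide; open, the fingers measure 114 mm over their backs; the gripper's body (76 mm by 85 mm) begins 54 mm behind the grasp point. The pads swing forward as they close: fully open they stand 13 mm farther back than shut.
Start: joints at [1.166, 0.326, -0.193, 1.052, 0, 1.437], TCP at [0.147, 0.53, 0.231] pointing down, gripper open.
Joint ranges: [-2.65, 2.65], [-0.97, 1.79], [-1.3, 1.35], [-1.93, 2.1], [-1.47, 1.37], [-3.14, 3.14]. Speed limits (rad/s): [2.57, 2.57, 3.14, 3.14, 3.14, 3.14].

### API

Orientations are given as a rotation vector (axis times angle).
In Python, from cell import * gives the robot as it stands. Calls block until the motion is done:
- movep(position, orientation): joint-space move of the TCP to a pose.
- move_l(position, velocity=0.15, rot=None, until_force=None): straight line of the TCP; rot=None keeps the orientation; velocity is the mean speed in m/s. With until_force (N) it stops when the force on the tool has changed by that much, and returns True; else False.
- set_joints(angles): joint-space move.
- let_go() and grab(newtons=None): open the fingers fully, or close them until they stop; newtons is the grip in N (None keeps the last).
- sleep(seconds).
- ik(position, orientation): joint angles nearest the present ones, or None.
- get_state(): the state.
- grab_frame(name): name is "side" or "top"; returns a dict with "img" (384x512x3 uint8, red, green, blue), "fx", "fy", "cx", "cy" (pixels), "cam_to_world" (4x4, takes a point from camera to world coordinates). Camera axes: x right, y down, z forward; pixel columns grow to the right and rows downward; lengths in m; the calibration is good to about 2 mm. A picture is of the moment at which its call begins. There is no depth.
A pose or a line that the arm cannot do raises MotionError and nothing moves.
- sign_off(): hands the job in, once; it reports no verdict.
Trained networks look in the newest picture that a camera, given by its name, has taken for a name from the list of things; names that differ only in an ending like _2 or _b are one class to them, and where a whole thing is asked for, a point or a joint stands for the part that bears it (a point fixed in the world has none). Each returns a list of dicts, best first, with "score" (0 to 1); they miss things now and then, are a little off and sometimes report something else, mostly with a low value. They report only what shows in the picture. A call takes as long as a camera call. They do not tell look-alikes from the thing itself.
- spot_in(camera, name): "centre" ([column, row] in pixels, amid what is visible of it).
- silhouettes(camera, name): "mask" (384x512 bool, what is visible of it) and "centre" ([column, row] in pixels, amid what is visible of it).
- tip_of(camera, name): "centre" ([column, row] in pixels: a listed point, or the origin of a listed thing).
The state is a dict: "clock": time; "q": joint angles; "joint_velocities": joint speeds; "tau": joint torques, N m; "position": TCP position; "eef_rot": TCP orientation; "contact_force": force on the tool from outside, world axes, zero at the start; "wrist_torque": the same for the moment, N m; "finger_gap": opening from 0.0 (shut) to 1.0 (fully open).
Only numpy, scipy, OpenCV 4.12 (cv2) and the standard library are available. Lean on these libraries where they do the work, as an engineer would, in place of code of your own. Each camera call takes 0.05 s, during which the arm holds its last target. There are 200 camera calls.

## Working session

There is one attempt and no reset: what is moved stays moved. The work goes in short steps, each a Python script; the robot and the scene stay as the last script left them, time stands still between calls to the robot, and variables do not carry over. Pictures are saved under pics/ and viewed, about 8 in all and at most 12, crops included, and the job is handed in when it is done.

```bash
ls; mkdir -p pics
cat > h.py <<'E'
from cell import *
import numpy as np, cv2
from scipy.spatial.transform import Rotation as R
def ray(f,px):
    T=np.array(f["cam_to_world"]); d=T[:3,:3]@np.array([(px[0]-f["cx"])/f["fx"],(px[1]-f["cy"])/f["fy"],1.]); return T[:3,3],d/np.linalg.norm(d)
def atz(f,px,z):
    o,d=ray(f,px); return o+d*(z-o[2])/d[2]
def proj(f,p):
    T=np.array(f["cam_to_world"]); c=T[:3,:3].T@(np.array(p)-T[:3,3]); return np.array([f["fx"]*c[0]/c[2]+f["cx"],f["fy"]*c[1]/c[2]+f["cy"]])
def tri(rs):
    A=0;b=0
    for o,d in rs:
        M=np.eye(3)-np.outer(d,d);A=A+M;b=b+M@o
    return np.linalg.solve(A,b)
def save(f,n): cv2.imwrite("pics/"+n,cv2.cvtColor(f["img"],cv2.COLOR_RGB2BGR))
E
python3 - <<'E'
from h import *
F={}
for c in("top","side"):
    F[c]=f=grab_frame(c); save(f,c+"0.png")
    print(c,np.round(f["cam_to_world"],3).tolist(),f["fx"])
    for n in("jig","end_stop","plate","riser","knob_grip","foot"):
        print(n,[(np.round(r["centre"],1).tolist(),round(r["score"],2)) for r in tip_of(c,n)[:4]],[(np.round(r["centre"],1).tolist(),round(r["score"],2)) for r in spot_in(c,n)[:4]])
a=[cv2.imread(f"pics/{c}0.png") for c in F]
print(get_state()["clock"])
E
```

```text
pics
top [[-0.017, -0.996, 0.092, 0.415], [-1.0, 0.017, 0.001, 0.175], [-0.002, -0.091, -0.996, 1.773], [0.0, 0.0, 0.0, 1.0]] 465.39875875409115
jig [([356.1, 265.2], 0.79), ([245.5, 125.7], 0.76), ([256.2, 249.8], 0.67), ([248.8, 185.9], 0.6)] [([251.1, 185.9], 0.86), ([257.5, 250.4], 0.84), ([123.1, 197.8], 0.69), ([246.5, 125.4], 0.67)]
end_stop [([239.1, 190.8], 0.87), ([111.7, 198.3], 0.87), ([243.8, 248.6], 0.73), ([234.9, 129.8], 0.61)] [([245.8, 125.9], 0.94), ([122.0, 197.6], 0.73), ([250.3, 188.3], 0.61), ([255.9, 246.9], 0.61)]
plate [([361.9, 193.9], 0.94)] [([360.6, 190.3], 0.77)]
riser [] []
knob_grip [([247.4, 192.8], 0.81), ([111.0, 206.3], 0.78), ([366.7, 282.8], 0.77), ([244.6, 131.6], 0.59)] [([367.5, 282.2], 0.79), ([110.7, 205.3], 0.59), ([242.5, 128.9], 0.58), ([252.2, 260.2], 0.56)]
foot [] []
side [[0.849, -0.305, 0.431, -0.029], [-0.528, -0.498, 0.688, -0.727], [0.005, -0.812, -0.584, 0.892], [0.0, 0.0, 0.0, 1.0]] 462.81883705938145
jig [([331.5, 201.4], 0.96), ([196.8, 163.0], 0.88), ([207.6, 259.8], 0.77), ([279.7, 224.5], 0.69)] [([271.0, 213.2], 0.93), ([246.2, 362.0], 0.85), ([199.9, 247.7], 0.82), ([188.5, 152.1], 0.8)]
end_stop [([320.9, 187.7], 0.94), ([238.1, 361.3], 0.87), ([185.1, 145.1], 0.73), ([200.3, 241.6], 0.65)] [([187.2, 147.0], 0.93), ([204.0, 248.5], 0.9), ([330.1, 194.7], 0.76), ([248.8, 363.6], 0.58)]
plate [([358.7, 322.4], 0.73)] [([360.9, 323.3], 0.78)]
riser [([356.9, 320.4], 0.48)] [([359.4, 331.9], 0.63)]
knob_grip [([259.1, 192.2], 0.78), ([190.0, 220.4], 0.78), ([325.5, 170.8], 0.66), ([177.0, 125.0], 0.59)] [([189.4, 224.2], 0.92), ([261.4, 195.6], 0.83), ([326.2, 171.6], 0.78), ([181.2, 129.0], 0.64)]
foot [] []
1.3
```

View pics/top0.png

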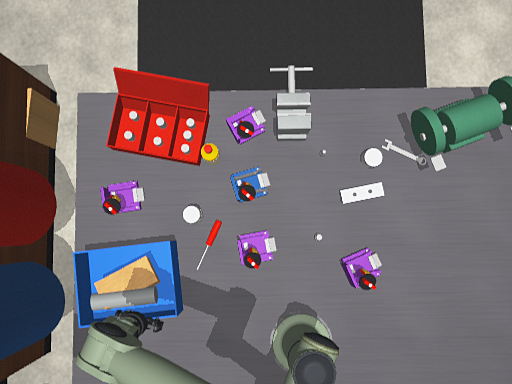

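View pics/side0.png

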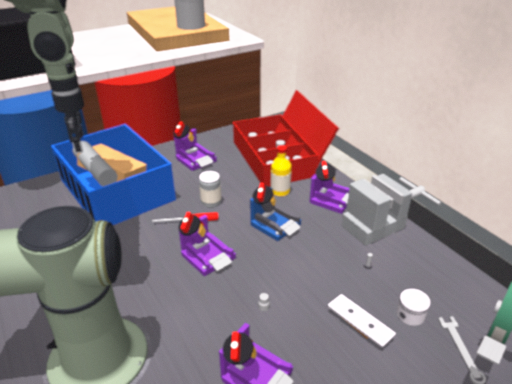

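Candidates for the jig: top-view pixels (251,186) blue, and (246,125), (257,250), (123,198), (360,268), all purple. The blue one at top (251,186) / side (271,213) fits the description. I'll confirm it in an enlarged crop.

Run:
```python
import cv2,numpy as np
t=cv2.imread("pics/top0.png");s=cv2.imread("pics/side0.png")
def cr(i,x,y,w,h,W,H):
    return cv2.resize(i[y:y+h,x:x+w],(W,H),interpolation=cv2.INTER_CUBIC)
A=cr(t,225,160,50,50,400,400)   # 8x
B=cr(s,240,175,66,66,396,400) 
C=cr(t,335,175,55,36,400,200)
D=cr(s,320,288,80,66,400,200)
A=cv2.resize(A,(400,380));B=cv2.resize(B,(400,380))
cv2.imwrite("pics/c1.png",np.vstack([np.hstack([A,B]),np.hstack([C,D])]))
```

```text
(no output)
```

View pics/c1.png

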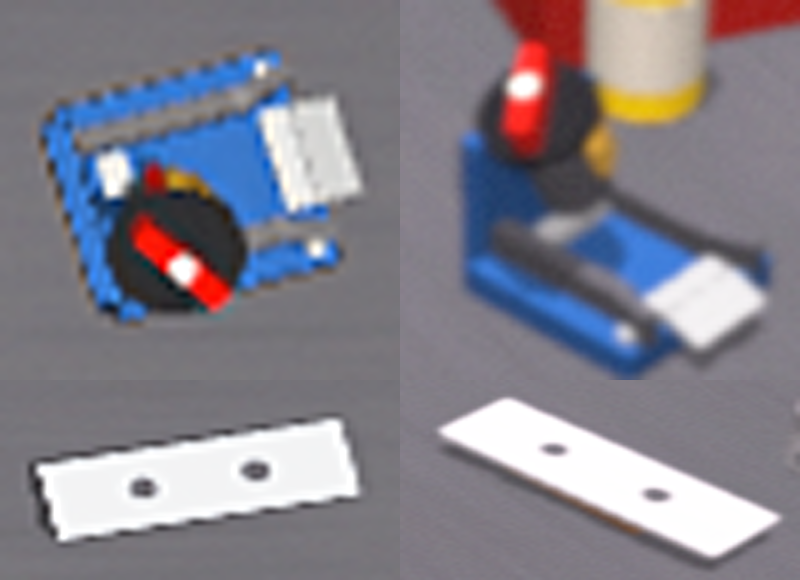

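The crop confirms it: the blue jig's ramp faces image right (world -y), the knob leans towards the image bottom (-x), and the plate is at (361,193). Next I'll fit box models to the colour masks in both views.

```bash
cat > fit.py <<'E'
from h import *
from scipy.optimize import minimize
S=8
def box(x0,x1,y0,y1,z0,z1): return np.array([[x,y,z] for x in(x0,x1) for y in(y0,y1) for z in(z0,z1)])/1000
def render(f,boxes,p,roi):
    x,y,w,h=roi; im=np.zeros((h*S,w*S),np.uint8); c,s=np.cos(p[2]),np.sin(p[2]); M=np.array([[c,-s,0],[s,c,0],[0,0,1]])
    for b in boxes:
        q=np.array([proj(f,M@v+[p[0],p[1],0]) for v in b])
        q=(q-[x,y]+.5)*S
        cv2.fillConvexPoly(im,np.round(cv2.convexHull(q.astype(np.float32))*16).astype(np.int32),1,shift=4)
    return cv2.resize(im.astype(np.float32),(w,h),interpolation=cv2.INTER_AREA)
def masks(f,roi,kind):
    x,y,w,h=roi; im=f["img"][y:y+h,x:x+w]; hsv=cv2.cvtColor(im,cv2.COLOR_RGB2HSV).astype(int)
    if kind=="blue":
        a=np.clip((hsv[...,1]-60)/80.,0,1)*((hsv[...,0]>95)&(hsv[...,0]<125))
        odd=(hsv[...,2]<55)|((hsv[...,1]>80)&~((hsv[...,0]>95)&(hsv[...,0]<125)))
    else:
        a=np.clip((hsv[...,2]-110)/120.,0,1)*(hsv[...,1]<60); odd=np.zeros(a.shape,bool)
    b=(a>.5).astype(np.uint8); n,l,st,_=cv2.connectedComponentsWithStats(b); 
    pts=np.argwhere(b)[:,::-1].astype(np.int32); hull=np.zeros_like(b); cv2.fillConvexPoly(hull,cv2.convexHull(pts),1)
    ign=(hull>0)&(b==0); ign=cv2.erode(ign.astype(np.uint8),np.ones((3,3)))>0
    ign|=cv2.dilate(odd.astype(np.uint8),np.ones((3,3)))>0
    ign&=~((a>.9))
    return a,~ign
def fit(views,boxes,p0):
    D=[(f,roi)+masks(f,roi,k) for f,roi,k in views]
    def E(p): return sum(float((((render(f,boxes(p),p,roi)-a)**2)*m).sum()) for f,roi,a,m in D)
    sim=np.array([p0]+[np.array(p0)+np.eye(len(p0))[i]*([.012,.012,.12]+[8]*9)[i] for i in range(len(p0))])
    r=minimize(E,p0,method="Nelder-Mead",options=dict(initial_simplex=sim,xatol=1e-4,fatol=1e-3,maxiter=400))
    return r.x,r.fun
E
python3 - <<'E'
from fit import *
import pickle
F={c:grab_frame(c) for c in("top","side")}; pickle.dump(F,open("F0.pkl","wb"))
t,s=F["top"],F["side"]
g0=atz(t,(251,186),.02); p0=atz(t,(361,193),.024); print(g0,p0)
jb=lambda p:[box(-55,55,-55,55,0,20),box(-p[3],p[3],50,62,0,95)]
pb=lambda p:[box(-25,25,-80,80,20,28)]
VJ=[(t,(225,158,55,55),"blue"),(s,(240,178,75,70),"blue")]
VP=[(t,(330,170,65,45),"w"),(s,(318,285,85,70),"w")]
for n,V in(("both",slice(0,2)),("top",slice(0,1)),("side",slice(1,2))):
    print(n,*[np.round(v,4) for v in fit(VJ[V],jb,[g0[0],g0[1],.26,50])],*[np.round(v,4) for v in fit(VP[V],pb,[p0[0],p0[1],.12])])
k=tri([ray(t,(247.4,192.8)),ray(s,(259.1,192.2))]); print("knob",k,proj(t,k),proj(s,k))
print("es top",atz(t,(239.1,190.8),.028))
E
```

```text
[0.58740449 0.17812242 0.02      ] [ 0.55355776 -0.2358795   0.024     ]
both [ 0.5936  0.189   0.3168 43.7731] 476.2092 [ 0.5547 -0.2383  0.1857] 215.5952
top [ 0.596   0.1862  0.2698 39.1234] 152.187 [ 0.5558 -0.2391  0.1812] 44.5197
side [ 0.5858  0.1899  0.4149 30.7811] 277.504 [ 0.5544 -0.2377  0.1814] 162.6345
knob [0.54643229 0.19423103 0.13377003] [246.52123294 194.46288357] [261.41401403 192.0094489 ]
es top [0.56921993 0.22318302 0.028     ]
```

Run:
```python
from fit import *
import pickle
F=pickle.load(open("F0.pkl","rb")); t,s=F["top"],F["side"]
def ov(f,roi,boxes,p,k,W,H):
    x,y,w,h=roi; a,m=masks(f,roi,k); im=cv2.cvtColor(f["img"][y:y+h,x:x+w],cv2.COLOR_RGB2BGR)
    z=8; im=cv2.resize(im,None,fx=z,fy=z,interpolation=cv2.INTER_NEAREST)
    mm=np.dstack([a*255,a*255,(~m)*255]).astype(np.uint8); mm=cv2.resize(mm,None,fx=z,fy=z,interpolation=cv2.INTER_NEAREST)
    c,sn=np.cos(p[2]),np.sin(p[2]); M=np.array([[c,-sn,0],[sn,c,0],[0,0,1]])
    for b in boxes:
        q=[(proj(f,M@v+[p[0],p[1],0])-[x,y]+.5)*z for v in b]
        for i in range(8):
            for j in(1,2,4):
                if not i&j: cv2.line(im,tuple(map(int,q[i])),tuple(map(int,q[i|j])),(0,255,0),1)
    return cv2.resize(np.vstack([im,mm]),(W,H))
jb=[box(-55,55,-55,55,0,20),box(-40,40,50,62,0,95)]; pb=[box(-25,25,-80,80,20,28)]
pj=[.596,.1862,.27]; pp=[.5547,-.2383,.1857]
cv2.imwrite("pics/o1.png",np.hstack([ov(t,(225,158,55,55),jb,pj,"blue",280,560),ov(s,(240,178,75,70),jb,pj,"blue",300,560),ov(s,(318,285,85,70),pb,pp,"w",220,560)]))
```

```text
(no output)
```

View pics/o1.png

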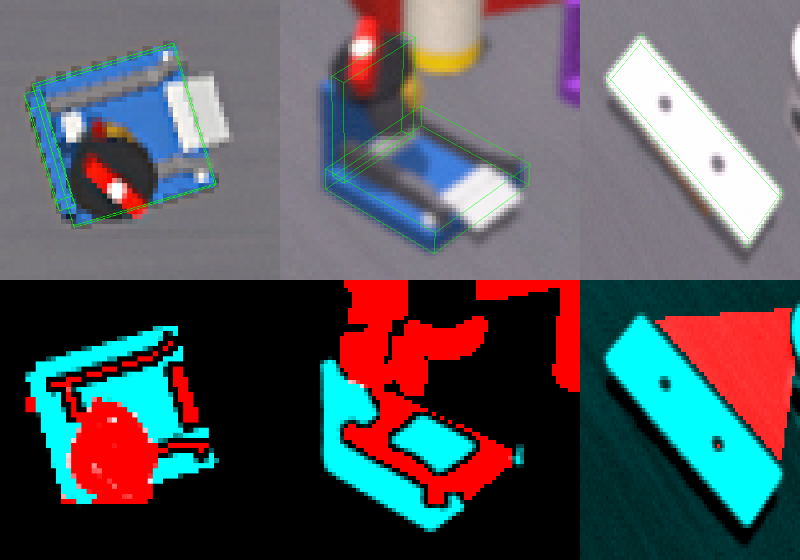

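```bash
sed -i 's/^    ign=(hull.*$/    ign=(hull>0)\&(b==0)/' fit.py
python3 - <<'E'
from fit import *
import pickle
F=pickle.load(open("F0.pkl","rb")); t,s=F["top"],F["side"]
VJ=[(t,(225,158,55,55),"blue"),(s,(240,178,68,70),"blue")]
VP=[(t,(330,170,60,45),"w"),(s,(318,285,76,70),"w")]
for y1 in (62,):
  jb=lambda p:[box(-55,55,-55,55,0,20),box(-55,55,50,y1,0,95)]
  for n,V in(("both",slice(0,2)),("top",slice(0,1)),("side",slice(1,2))):
    print(y1,n,*[np.round(v,4) for v in fit(VJ[V],jb,[.594,.186,.27])])
pb=lambda p:[box(-25,25,-80,80,20,28)]
for n,V in(("both",slice(0,2)),("top",slice(0,1)),("side",slice(1,2))):
    print(n,*[np.round(v,4) for v in fit(VP[V],pb,[.555,-.238,.18])])
x,fn=fit(VJ,jb,[.594,.186,.27])
a=np.deg2rad(25);c,sn=np.cos(x[2]),np.sin(x[2]);M=np.array([[c,-sn,0],[sn,c,0],[0,0,1]])
k=np.array([.5464,.1942,.1338]);print("knob in jig",M.T@(k-[x[0],x[1],0]))
E
```

```text
62 both [0.5951 0.1858 0.2924] 175.0623
62 top [0.5962 0.1851 0.2727] 16.5615
62 side [0.5934 0.1873 0.3101] 150.2699
both [ 0.5547 -0.2379  0.1815] 168.1247
top [ 0.5556 -0.2389  0.1798] 25.6256
side [ 0.5543 -0.2375  0.1859] 136.4424
knob in jig [-0.0441948   0.02206314  0.1338    ]
```

```bash
cat >> h.py <<'E'
J=np.array([.5957,.1855,0.]); YAW=.28
Mj=R.from_euler("z",YAW).as_matrix()
def jw(p): return J+Mj@np.array(p)
def down(yaw):
    x=np.array([np.cos(yaw),np.sin(yaw),0]); z=np.array([0,0,-1.]); return R.from_matrix(np.array([x,np.cross(z,x),z]).T).as_rotvec()
def st():
    s=get_state(); print("t",round(s["clock"],2),"p",np.round(s["position"],4),"F",np.round(s["contact_force"],1),"gap",round(s["finger_gap"],3)); return s
E
python3 - <<'E'
from h import *
yp=.181; P=np.array([.555,-.238,0]); 
g=P+R.from_euler("z",yp).apply([0,-.064,0])
best=None
for o in(0,np.pi):
    q=ik(g+[0,0,.12],down(yp+o)); q2=ik(jw([0,-.232,.06]),down(YAW+o)); print(o,q,q2)
    if q is not None and q2 is not None:
        m=max(abs(q[5]),abs(q2[5]))
        if best is None or m<best[0]: best=(m,o)
o=best[1]; print("use",o)
movep(g+[0,0,.11],down(yp+o)); 
move_l(g+[0,0,.008],.12); st()
grab(100); st()
move_l(g+[0,0,.07],.12); st()
f=grab_frame("top");save(f,"t2.png"); f2=grab_frame("side");save(f2,"s2.png")
p=jw([0,-.232,.016+.045]); movep(p,down(YAW+o)); st()
move_l(jw([0,-.232,.0175]),.12); st()
for c in("top","side"): save(grab_frame(c),c+"3.png")
t=cv2.imread("pics/top3.png")[140:240,215:345];s=cv2.imread("pics/side3.png")[160:330,230:400]
cv2.imwrite("pics/c3.png",np.hstack([cv2.resize(t,(460,354),interpolation=2),cv2.resize(s,(340,354),interpolation=2)]))
E
```

```text
0 [-0.6033053   0.57900288 -0.08784341  0.90395004  0.          0.78649103] [-1.68318616e-01  6.71922756e-01 -8.73716980e-02  8.11501873e-01
 -4.44089210e-16  1.12247771e+00]
3.141592653589793 [-0.6033053   0.57900288 -0.08784341  0.90395004  0.         -2.35510162] [-1.68318616e-01  6.71922756e-01 -8.73716980e-02  8.11501873e-01
 -4.44089210e-16 -2.01911494e+00]
use 0
t 5.67 p [ 0.5671 -0.3013  0.0088] F [0.8 0.2 0.4] gap 1.001
t 6.12 p [ 0.5669 -0.3014  0.0093] F [-2.   0.3  5.8] gap 0.555
t 6.78 p [ 0.5661 -0.3007  0.0695] F [-0.3 -0.8 -2.1] gap 0.555
t 7.97 p [ 0.6597 -0.0388  0.0609] F [-0.4 -0.9 -2.2] gap 0.555
t 8.47 p [ 0.6596 -0.0384  0.0173] F [ 0.4 -0.4 -2. ] gap 0.556
```

View pics/c3.png

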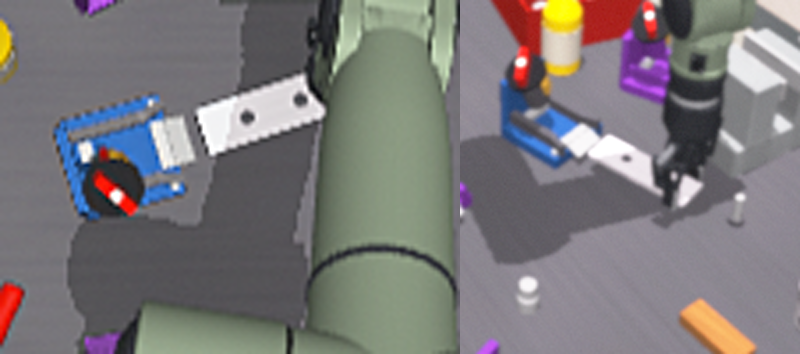

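Run:
```python
from h import *
f=grab_frame("top"); im=f["img"].astype(float)
h=cv2.cvtColor(f["img"],cv2.COLOR_RGB2HSV)
w=((h[...,1]<45)&(h[...,2]>165)).astype(np.uint8); w[:150]=0;w[215:]=0;w[:,:225]=0;w[:,310:]=0
n,l,s,c=cv2.connectedComponentsWithStats(w)
for i in range(1,n):
    m=l==i
    ys,xs=np.where(cv2.dilate(m.astype(np.uint8),np.ones((3,3)))>0); wt=np.clip(im[ys,xs].min(1)-120,0,None) 
    cc=((xs*wt).sum()/wt.sum(),(ys*wt).sum()/wt.sum())
    a=s[i,4]; rc=cv2.minAreaRect(np.argwhere(m)[:,::-1].astype(np.float32))
    print(a,np.round(cc,2),np.round(atz(f,cc,.03),4),"jig",np.round(Mj.T@(atz(f,cc,.03)-J),4),[np.round(v,1) for v in rc])
```

```text
4 [309.43 157.76] [ 0.69   -0.0446  0.03  ] jig [ 0.0271 -0.2472  0.03  ] [array([309. , 158.5]), array([3., 0.]), np.float64(-90.0)]
427 [286.32 171.82] [0.6379 0.044  0.03  ] jig [ 0.0015 -0.1476  0.03  ] [array([288.2, 171.1]), array([13.6, 34.5]), np.float64(71.6)]
2 [257.17 168.62] [0.6519 0.1537 0.03  ] jig [ 0.0453 -0.0461  0.03  ] [array([257. , 168.5]), array([1., 0.]), np.float64(-90.0)]
129 [263.12 179.72] [0.6094 0.1321 0.03  ] jig [-0.0016 -0.0551  0.03  ] [array([263.2, 179.4]), array([13.6,  9.5]), np.float64(71.6)]
18 [238.74 182.33] [0.6011 0.224  0.03  ] jig [0.0158 0.0355 0.03  ] [array([238.5, 182.5]), array([5., 3.]), np.float64(90.0)]
3 [264.11 192.03] [0.5628 0.1292 0.03  ] jig [-0.0472 -0.045   0.03  ] [array([264., 192.]), array([2., 0.]), np.float64(-90.0)]
7 [247.37 194.96] [0.5528 0.1923 0.03  ] jig [-0.0393  0.0184  0.03  ] [array([247., 195.]), array([2., 2.]), np.float64(90.0)]
```

```bash
python3 - <<'E'
s=open('h.py').read().replace("J=np.array([.5957,.1855,0.]); YAW=.28","J=np.array([.5957,.1855,0.])+R.from_euler('z',.28).apply([-.002,0,0]); YAW=.271")
open('h.py','w').write(s)
E
python3 - <<'E'
from h import *
def jp(): s=st(); print("jig",np.round(Mj.T@(np.array(s["position"])-J),4))
move_l(jw([0,-.232,.0175]),.05,rot=down(YAW)); jp()
r=move_l(jw([0,-.18,.0175]),.05,until_force=12); print(r); jp()
if not r:
    r=move_l(jw([0,-.105,.0175]),.05,until_force=12); print(r); jp()
if not r:
    r=move_l(jw([0,-.085,.0170]),.03,until_force=12); print(r); jp()
for c in("top","side"): save(grab_frame(c),c+"4.png")
t=cv2.imread("pics/top4.png")[140:240,215:345];s=cv2.imread("pics/side4.png")[160:330,230:400]
cv2.imwrite("pics/c4.png",np.hstack([cv2.resize(t,(460,354),interpolation=2),cv2.resize(s,(340,354),interpolation=2)]))
E
```

```text
t 8.88 p [ 0.6558 -0.0386  0.018 ] F [-0.1  0.6 -1.9] gap 0.555
jig [-1.00e-04 -2.32e-01  1.80e-02]
False
t 10.07 p [0.642  0.0114 0.0175] F [-0.4  0.7 -0.4] gap 0.555
jig [-0.     -0.1801  0.0175]
False
t 11.72 p [0.622  0.0839 0.0175] F [-0.1  1.4  0.8] gap 0.557
jig [ 1.000e-04 -1.049e-01  1.750e-02]
True
t 12.19 p [0.6192 0.0936 0.0174] F [ 0.2 -1.6  3.8] gap 0.559
jig [ 0.0001 -0.0949  0.0174]
```

View pics/c4.png

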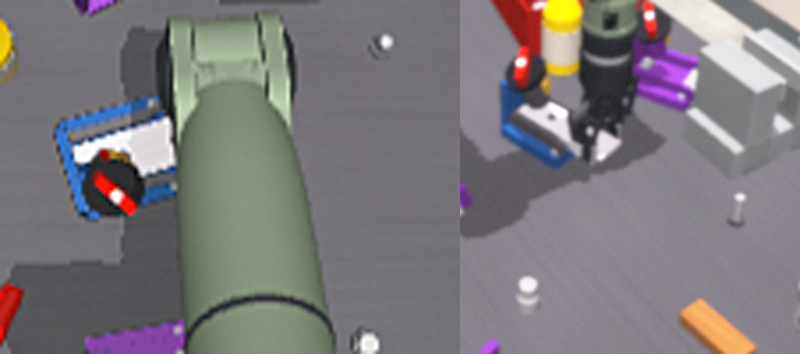

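Run:
```python
from h import *
def jp(): s=st(); print("jig",np.round(Mj.T@(np.array(s["position"])-J),4))
print(move_l(jw([0,-.088,.0168]),.02,until_force=14)); jp()
let_go(); jp()
p=np.array(get_state()["position"]); move_l(p+[0,0,.13],.2); 
movep(jw([-.16,-.17,.26]),down(YAW)); st()
from fit import *
F={}
for c in("top","side"):
    F[c]=f=grab_frame(c); save(f,c+"5.png")
    h=cv2.cvtColor(f["img"],cv2.COLOR_RGB2HSV).astype(int)
    m=(((h[...,0]<8)|(h[...,0]>172))&(h[...,1]>150)&(h[...,2]>90)).astype(np.uint8)
    k0=proj(f,[.5464,.1942,.1338]).astype(int); r=16; mm=np.zeros_like(m); mm[k0[1]-r:k0[1]+r,k0[0]-r:k0[0]+r]=m[k0[1]-r:k0[1]+r,k0[0]-r:k0[0]+r]
    n,l,s,cc=cv2.connectedComponentsWithStats(mm); print(c,k0,s[1:,4],np.round(cc[1:],1).tolist())
    for nm in("knob_grip",): print([(np.round(r["centre"],1).tolist(),round(r["score"],2)) for r in tip_of(c,nm)])
    for i in range(1,n):
        if s[i,4]>5: 
            rc=cv2.minAreaRect(np.argwhere(l==i)[:,::-1].astype(np.float32)); print(np.round(cv2.boxPoints(rc),1).tolist())
import pickle; pickle.dump(F,open("F5.pkl","wb"))
t=cv2.imread("pics/top5.png")[160:210,225:290];s=cv2.imread("pics/side5.png")[170:240,240:318]
cv2.imwrite("pics/c5.png",np.hstack([cv2.resize(t,(400,308),interpolation=2),cv2.resize(s,(343,308),interpolation=2)]))
```

```text
True
t 12.59 p [0.6192 0.0934 0.0175] F [-0.5 -1.   2.7] gap 0.558
jig [-0.     -0.095   0.0175]
t 13.06 p [0.6189 0.0933 0.0171] F [-0.4 -0.9 -0.7] gap 0.998
jig [-0.0003 -0.095   0.0171]
t 14.71 p [ 0.4855 -0.0214  0.2591] F [ 0.   0.5 -0.3] gap 1.001
top [246 194] [ 6 52] [[243.8, 183.3], [246.6, 193.6]]
[([368.6, 285.2], 0.78), ([252.9, 261.6], 0.74), ([108.2, 207.0], 0.72), ([242.9, 130.1], 0.62), ([244.2, 191.4], 0.51)]
[[242.39999389648438, 182.8000030517578], [244.0, 182.0], [245.0, 184.0], [243.39999389648438, 184.8000030517578]]
[[240.0, 190.0], [243.0, 187.0], [253.5, 197.5], [250.5, 200.5]]
side [261 192] [55 65] [[261.1, 180.7], [260.5, 196.2]]
[([325.6, 168.7], 0.82), ([184.9, 220.5], 0.79), ([235.0, 345.0], 0.78), ([257.7, 192.8], 0.69), ([179.6, 128.7], 0.51)]
[[257.0, 176.0], [262.8999938964844, 175.3000030517578], [264.3999938964844, 186.8000030517578], [258.3999938964844, 187.60000610351562]]
[[257.0, 191.0], [264.0, 191.0], [264.0, 201.0], [257.0, 201.0]]
```

View pics/c5.png

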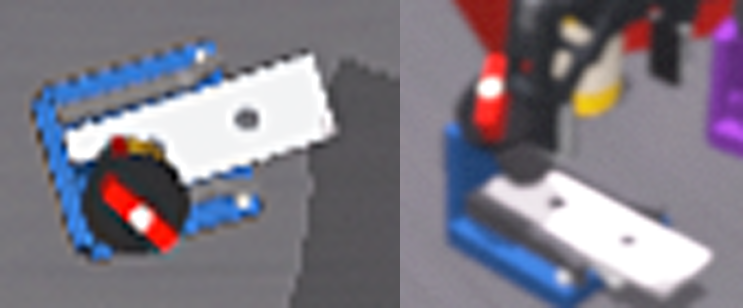

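```bash
cat > kn.py <<'E'
from fit import *
def axes(phi,yaw=YAW):
    a=np.deg2rad(25); M=R.from_euler("z",yaw).as_matrix()
    B=M@R.from_euler("y",-a).as_matrix()   # z axis -> (-sin,0,cos)
    return B@R.from_euler("z",phi).as_matrix(), B
def rmask(f,k):
    h=cv2.cvtColor(f["img"],cv2.COLOR_RGB2HSV).astype(int)
    red=((h[...,0]<8)|(h[...,0]>172))&(h[...,1]>150)&(h[...,2]>90); wh=(h[...,1]<120)&(h[...,2]>150)
    c=proj(f,k); d=np.indices(red.shape); dist=np.hypot(d[1]-c[0],d[0]-c[1])
    m=(red&(dist<18))|(((h[...,2]>120)&(dist<6)))
    m=cv2.morphologyEx(m.astype(np.uint8),cv2.MORPH_CLOSE,np.ones((3,3)))
    n,l,s,cc=cv2.connectedComponentsWithStats(m); return (l==1+np.argmax(s[1:,4])).astype(np.float32)
def fitk(F,k0,phi0,cams=("top","side"),yaw=YAW):
    b=box(-26,26,-6,6,-11,11); D=[]
    for c in cams:
        f=F[c];k=proj(f,k0).astype(int); roi=(k[0]-25,k[1]-25,50,50); D.append((f,roi,rmask(f,k0)[roi[1]:roi[1]+50,roi[0]:roi[0]+50]))
    def ren(f,roi,p):
        A,_=axes(p[3],yaw); q=np.array([proj(f,p[:3]+A@v) for v in b]); q=(q-roi[:2]+.5)*S
        im=np.zeros((400,400),np.uint8); cv2.fillConvexPoly(im,np.round(cv2.convexHull(q.astype(np.float32))*16).astype(np.int32),1,shift=4)
        return cv2.resize(im.astype(np.float32),(50,50),interpolation=cv2.INTER_AREA)
    E=lambda p:sum(((ren(f,r,p)-m)**2).sum() for f,r,m in D)
    p0=np.r_[k0,phi0]; sim=np.array([p0]+[p0+np.eye(4)[i]*[.008,.008,.008,.2][i] for i in range(4)])
    r=minimize(E,p0,method="Nelder-Mead",options=dict(initial_simplex=sim,xatol=1e-4,fatol=1e-3,maxiter=600)); return r.x,r.fun,[m.sum() for *_,m in D]
E
python3 - <<'E'
from kn import *
import pickle
F=pickle.load(open("F5.pkl","rb")); F0=pickle.load(open("F0.pkl","rb"))
k0=np.array([.5464,.1942,.1338])
for G in(F,{"top":F0["top"],"side":F["side"]}):
  for ph in(.4,.6,.8):
    x,fn,ms=fitk(G,k0,ph); print(np.round(x,4),round(fn,1),ms,"jig",np.round(Mj.T@(x[:3]-J),4))
k=x[:3]
for o in range(2):
    A,B=axes(x[3]); z=-A[:,2]; tx=A[:,1]*(1 if o else -1); Rm=np.array([tx,np.cross(z,tx),z]).T
    for h in(.08,0,-.016): print(o,h,ik(k-z*(h-.009),R.from_matrix(Rm).as_rotvec()))
    Rt=R.from_rotvec(z*1.25)*R.from_matrix(Rm); print("turned",ik(k+z*(.025),Rt.as_rotvec()))
E
```

```text
[0.545  0.1923 0.1406 0.5182] 77.6 [np.float32(67.0), np.float32(163.0)] jig [-0.045   0.0201  0.1406]
[0.5448 0.192  0.1414 0.5264] 77.5 [np.float32(67.0), np.float32(163.0)] jig [-0.0453  0.0199  0.1414]
[0.5443 0.1919 0.1404 0.5413] 77.6 [np.float32(67.0), np.float32(163.0)] jig [-0.0458  0.0199  0.1404]
[0.5454 0.1925 0.1405 0.5326] 78.2 [np.float32(68.0), np.float32(163.0)] jig [-0.0446  0.0203  0.1405]
[0.5445 0.1921 0.1397 0.5347] 77.8 [np.float32(68.0), np.float32(163.0)] jig [-0.0455  0.0201  0.1397]
[0.5446 0.1921 0.1389 0.5346] 78.2 [np.float32(68.0), np.float32(163.0)] jig [-0.0455  0.02    0.1389]
0 0.08 [ 0.18845335  0.06073103 -0.71943205  0.35560593  0.03485317  2.53211423]
0 0 [ 0.19468911  0.22851051 -0.74710166  0.15996712  0.03222466  2.53777211]
0 -0.016 [ 0.19582442  0.26387869 -0.7482805   0.12338717  0.03174599  2.53880211]
turned [ 0.19582442  0.26387869 -0.7482805   0.12338717  0.03174599 -2.4943832 ]
1 0.08 [ 0.18845335  0.06073103 -0.71943205  0.35560593  0.03485317 -0.60947843]
1 0 [ 0.19468911  0.22851051 -0.74710166  0.15996712  0.03222466 -0.60382054]
1 -0.016 [ 0.19582442  0.26387869 -0.7482805   0.12338717  0.03174599 -0.60279055]
turned [ 0.19582442  0.26387869 -0.7482805   0.12338717  0.03174599  0.64720945]
```

```bash
cat >> kn.py <<'E'
K=np.array([.5448,.1922,.1395]); PHI=.535
_A,_B=axes(PHI); Z=-_A[:,2]; RM=np.array([_A[:,1],np.cross(Z,_A[:,1]),Z]).T
def rot(th): return (R.from_rotvec(Z*th)*R.from_matrix(RM)).as_rotvec()
def ks(tag=""):
    s=get_state(); d=np.array(s["position"])-K; F=np.array(s["contact_force"])
    print(tag,"t",round(s["clock"],2),"ax",round(d@Z*1e3,2),"lat",np.round([d@RM[:,0]*1e3,d@RM[:,1]*1e3],2),"Fax",round(-F@Z,1),"Flat",np.round([F@RM[:,0],F@RM[:,1]],1),"Tz",round(float(np.dot(s["wrist_torque"],Z)),2),"gap",round(s["finger_gap"],3)); return -F@Z
E
python3 - <<'E'
from kn import *
movep(K-Z*.09,rot(0)); ks()
move_l(K+Z*.004,.08,until_force=8); ks("at")
f0=ks()
grab(35); ks("grab")
F={}
for c in("top","side"): F[c]=grab_frame(c); save(F[c],c+"6.png")
t=cv2.imread("pics/top6.png")[150:220,215:295];s=cv2.imread("pics/side6.png")[150:240,230:318]
cv2.imwrite("pics/c6.png",np.hstack([cv2.resize(t,(400,350),interpolation=2),cv2.resize(s,(343,350),interpolation=2)]))
E
```

```text
t 16.43 ax -89.95 lat [-0.23  0.14] Fax 0.2 Flat [-0.1  0.2] Tz 0.01 gap 0.999
at t 17.75 ax 3.63 lat [-0.23  0.32] Fax 0.1 Flat [0.3 0.1] Tz 0.0 gap 1.002
 t 17.75 ax 3.63 lat [-0.23  0.32] Fax 0.1 Flat [0.3 0.1] Tz 0.0 gap 1.002
grab t 18.42 ax 3.77 lat [-0.93  0.1 ] Fax 2.8 Flat [-2.7 -1.7] Tz -0.02 gap 0.121
```

View pics/c6.png

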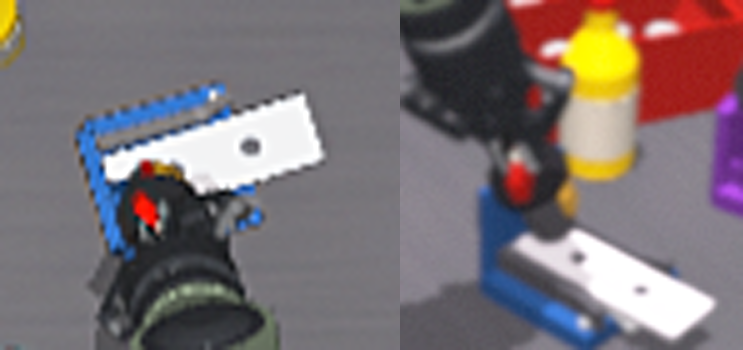

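The fingers are closed on the bar: the gap matches 12 mm and the side loads are small. Now I'll push in small steps and watch the force.

Run:
```python
from kn import *
s=get_state(); d=np.array(s["position"])-K; lat=d-Z*(d@Z); a=d@Z
base=K+Z*.004-0*lat
print(move_l(base+Z*.010,.03,until_force=22)); F=ks()
x=.010
while F<26 and x<.030:
    x+=.001
    r=move_l(base+Z*x,.02,until_force=18); sleep(.1); F=ks(f"{x:.4f} {r}")
    if r: break
```

```text
False
 t 19.0 ax 13.52 lat [-0.93  0.16] Fax 10.4 Flat [-3.  -2.6] Tz 0.06 gap 0.126
0.0110 False t 19.35 ax 14.34 lat [-0.92  0.19] Fax 11.2 Flat [-3.4 -2.1] Tz -0.02 gap 0.129
0.0120 False t 19.7 ax 15.27 lat [-0.93  0.23] Fax 12.4 Flat [-2.9 -3.3] Tz 0.01 gap 0.127
0.0130 False t 20.05 ax 16.2 lat [-0.92  0.22] Fax 13.4 Flat [-2.7 -2.6] Tz 0.02 gap 0.13
0.0140 False t 20.4 ax 17.17 lat [-0.94  0.22] Fax 14.5 Flat [-3.8 -3.3] Tz -0.07 gap 0.126
0.0150 False t 20.75 ax 18.09 lat [-0.96  0.22] Fax 15.5 Flat [-3.3 -4.4] Tz -0.09 gap 0.128
0.0160 False t 21.1 ax 19.02 lat [-0.97  0.25] Fax 16.8 Flat [-2.5 -3. ] Tz -0.02 gap 0.128
0.0170 False t 21.45 ax 19.9 lat [-0.94  0.25] Fax 18.5 Flat [-2.8 -4. ] Tz -0.02 gap 0.127
0.0180 False t 21.8 ax 20.03 lat [-1.01  0.37] Fax 30.8 Flat [-1.9 -6.1] Tz 0.01 gap 0.129
```

Run:
```python
from kn import *
x=.022
x=.018
for th in np.arange(.15,1.13,.12):
    move_l(K+Z*(.004+x),.02,rot=rot(th)); F=ks(f"{th:.2f} {x:.4f}")
    if F<25: x+=.0004
    if F>33: x-=.0003
sleep(.2); ks("end")
```

```text
0.15 0.0180 t 22.1 ax 20.03 lat [-1.31  0.38] Fax 29.7 Flat [-2.8 -5. ] Tz -0.01 gap 0.125
0.27 0.0180 t 22.37 ax 20.04 lat [-1.51  0.33] Fax 29.8 Flat [-1.9 -5.7] Tz 0.01 gap 0.13
0.39 0.0180 t 22.63 ax 20.02 lat [-1.74  0.33] Fax 29.4 Flat [-3.1 -7.2] Tz 0.05 gap 0.122
0.51 0.0180 t 22.9 ax 20.04 lat [-1.92  0.2 ] Fax 31.3 Flat [-4.7 -6.8] Tz 0.0 gap 0.123
0.63 0.0180 t 23.17 ax 20.03 lat [-2.09  0.1 ] Fax 29.6 Flat [-4.1 -5.8] Tz 0.04 gap 0.128
0.75 0.0180 t 23.43 ax 20.01 lat [-2.31 -0.02] Fax 30.2 Flat [-4.5 -6.3] Tz -0.03 gap 0.125
0.87 0.0180 t 23.7 ax 20.02 lat [-2.45 -0.19] Fax 31.0 Flat [-5.3 -8.2] Tz 0.08 gap 0.129
0.99 0.0180 t 23.97 ax 20.02 lat [-2.58 -0.34] Fax 30.0 Flat [-6.2 -8. ] Tz 0.06 gap 0.127
1.11 0.0180 t 24.23 ax 20.03 lat [-2.7  -0.54] Fax 31.3 Flat [-6.6 -8. ] Tz 0.04 gap 0.126
end t 24.43 ax 20.03 lat [-2.69 -0.55] Fax 30.8 Flat [-6.3 -8.2] Tz 0.05 gap 0.128
```

Run:
```python
from kn import *
for x in(.016,.014,.012,.011,.010):
    move_l(K+Z*(.004+x),.03,rot=rot(1.11)); F=ks(f"{x}")
    if F<2: break
let_go(); ks("open")
p=np.array(get_state()["position"]); move_l(p-Z*.12,.15); ks("clear")
movep(jw([-.2,-.2,.28]),down(YAW))
F={}
for c in("top","side"): F[c]=grab_frame(c); save(F[c],c+"7.png")
import pickle; pickle.dump(F,open("F7.pkl","wb"))
x,fn,ms=fitk(F,K+Z*.01,-.55); print(np.round(x,4),fn,ms,"axial move mm",(x[:3]-K)@Z*1e3)
t=cv2.imread("pics/top7.png")[160:210,225:290];s=cv2.imread("pics/side7.png")[170:240,240:318]
cv2.imwrite("pics/c7.png",np.hstack([cv2.resize(t,(400,308),interpolation=2),cv2.resize(s,(343,308),interpolation=2)]))
```

```text
0.016 t 24.68 ax 18.83 lat [-2.59 -0.63] Fax 16.6 Flat [-7.6 -6.7] Tz -0.01 gap 0.128
0.014 t 24.93 ax 17.06 lat [-2.57 -0.69] Fax 14.7 Flat [-7.3 -6.6] Tz 0.01 gap 0.127
0.012 t 25.18 ax 15.18 lat [-2.56 -0.69] Fax 12.0 Flat [-7.2 -5.8] Tz 0.02 gap 0.126
0.011 t 25.43 ax 14.69 lat [-2.59 -0.76] Fax 5.9 Flat [-8.1 -5.5] Tz -0.02 gap 0.123
0.01 t 25.68 ax 14.39 lat [-2.57 -0.88] Fax -4.7 Flat [-8.5 -3.3] Tz -0.03 gap 0.123
open t 26.39 ax 13.97 lat [0.12 0.04] Fax 1.0 Flat [-0.8 -0.8] Tz 0.05 gap 0.998
clear t 27.34 ax -105.58 lat [ 0.41 -0.42] Fax 0.1 Flat [ 0.1 -0.2] Tz -0.01 gap 0.998
[ 0.549   0.1941  0.1274 -0.5372] 99.166259765625 [np.float32(67.0), np.float32(70.0)] axial move mm 12.856218644438917
```

View pics/c7.png

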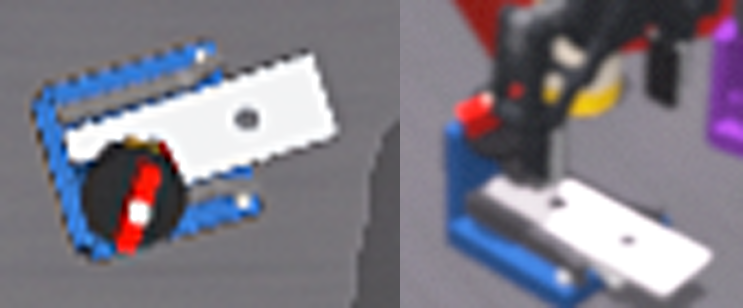

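```bash
python3 -c "
from h import *
st(); sign_off()"
```

```text
t 28.42 p [ 0.4543 -0.0601  0.2793] F [ 0.2 -0.4 -0.8] gap 0.996
the job is handed in; nothing more can be done
```

The plate is in the blue jig's channel against the end stop and the clamp is latched on it. I handed the job in at 28.4 s of the 67 s; no verdict was reported.

- **Plate:** I gripped it by its outer end and slid it in under the raised clamp. It met the stop within about 1 mm of the position I expected. The last picture shows it lying in the channel, in the same place as before clamping.
- **Push:** The knob went down until the force rose sharply from about 18 N to 31 N, which I took as the stop. The force held at 29–31 N, below the roughly 35 N at which the overload release gives way.
- **Turn:** I turned the gripper 1.11 rad clockwise while holding the knob down. The picture fit shows the knob itself turned about 1.07 rad.
- **Latch:** As I raised the gripper, the push force dropped to zero and then went negative about 5.6 mm above the stop. This fits the knob being caught at a plunger depth of about 10 mm.
- **After letting go:** The tool force is about zero and the arm is clear.

**Checks that disagreed or were weak:**
- The last picture fit puts the plunger at about 12.9 mm, against about 10 mm from the arm's own position. In the side view the gripper hid part of the knob, so I trust the arm's figure.
- The early fits of the jig from the two cameras differed by about 3 mm and 0.04 rad. I corrected the position from the jig's screws and ramp before inserting the plate.
- I did not measure the foot's force on the plate directly.
- I did not measure whether the other things on the bench moved; the arm met no unexpected contact near them.

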